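# Clear the feeding stand and set the hamster's food dish

### The job

A chew toy has been left in the round recess of the wooden feeding stand. Put the toy away in the green toy box and let go of it; then set the blue food dish upright in the recess of the stand, flat on its floor. Set the dish down gently, do not drop it.

Things in the scene. Friction and masses are not known exactly. Their poses are not given: they have to be found in the camera images.
- chew: the chew toy: block of glued wooden slices, pale and orange by turns, 56 mm long (its x axis), 28 mm wide (y), 40 mm high (z), about 45 g. Origin: centre of its underside. At the start it stands upright on the recess floor of the stand, near the middle, turned any way, its top 32 mm above the stand's top face; grip it across its 28 mm width
- dish: the blue food dish: straight-sided round ceramic, 62 mm outer diameter, 36 mm high, open top, wall 5 mm, floor 7 mm, about 110 g. Origin: centre of its underside, z up. Grip it from above across its diameter, by its upper part so that the fingers clear the stand. An unwanted white and a red-brown dish of the same shape stand in a row with it along x, in any order, centres about 120 mm apart in x
- platform: the feeding stand: square brown wooden slab, 130 x 130 mm, 16 mm high, fixed to the table. In its middle a round recess of 90 mm diameter, 8 mm deep, with a cork-coloured floor that lies 8 mm above the table. Origin: centre of its underside, below the middle of the recess; z up, x and y along its sides
- toybox: the toy box: low green plastic box open at the top, fixed to the table, empty. Outside 150 mm (its x axis) x 120 mm (its y axis) x 40 mm high, walls and floor 5 mm. Origin: centre of its underside, z up
Not all that is in view belongs to the job. Of the things that look like the dish, take the one that is farthest to the robot's left at the start.

How it is judged (in metres and radians):
On the way, in this order (a step that is already met when the one before it is completed fails the run):
1. the chew toy lies in the green toy box, let go (x of chew in the frame of toybox between -0.07 and 0.07 m and y of chew in the frame of toybox between -0.055 and 0.055 m and z of chew in the frame of toybox below 0.036 m and contact force between the fingers and chew below 0.1 N), for 0.2 s.
2. the blue dish stands in the recess of the feeding stand, let go (horizontal distance between dish and platform below 0.016 m and z of dish in the frame of platform below 0.011 m and angle between dish's own z axis and vertical below 0.1 rad and contact force between the fingers and dish below 0.1 N), for 0.2 s.
At the end, for the whole second after the job is handed in: Toy at rest inside the green box (middle of its underside within the walls, below 36 mm above the table); blue dish at rest on the recess floor, upright within 5.7 degrees, centred within 16 mm, its underside less than 11 mm above the table (x of chew in the frame of toybox between -0.07 and 0.07 m and y of chew in the frame of toybox between -0.055 and 0.055 m and z of chew in the frame of toybox below 0.036 m and horizontal distance between dish and platform below 0.016 m and z of dish in the frame of platform below 0.011 m and angle between dish's own z axis and vertical below 0.1 rad and linear speed of each of dish, chew below 0.02 m/s); the robot touches nothing.
It fails at once if the blue dish is dropped or knocked: it moves faster than 0.7 m/s (a fall of 25 mm) while the fingers do not hold it (contact force between the fingers and dish below 0.05 N and linear speed of dish above 0.7 m/s).
It also fails if it takes over 56 s, if anything falls off the work surface, if the arm or the gripper's body presses on something with over 40 N, if the wrist force passes 120 N, or if a joint passes its speed limit or range.

### The arm

A 6-joint arm with a two-finger parallel gripper is mounted at the origin on the work surface. World frame = base frame: x ahead of the robot, y to its left, z up, the work surface at z = 0. Lengths are in mm, angles in rad, forces in N, time in s.
With the tool pointing down it reaches from about 350 to 975 mm from the base axis. Payload 7.1 kg.
Tool frame: the origin (TCP) lies on the mounting face of the last link; the fingertips stand 182 mm ahead of it and the grasp point (between the pads) lies 163 mm ahead of it (ctrl.finger_overhang is the distance from the TCP to the fingertips, in mm); z points along the fingers, y is the direction in which the jaws open and shut (so a half turn about z gives the same grasp; the last joint's range is limited). The gripper opens to 88 mm and grips with 3 to 60 N. Pads are 20 mm wide; open, the fingers measure 115 mm over their backs; the gripper's body (75 mm by 178 mm) begins 61 mm behind the grasp point.
Start: joints at [-1.352, 0.423, 1.63, -0, 1.089, -0.019], TCP at [147.248, -607.392, 404.675] pointing down, gripper open.
Joint ranges: [-3, 3], [-0.9, 2.11], [0.09, 2.58], [-1.31, 4.45], [0.11, 2.69], [-2.54, 2.54]. Speed limits (rad/s): [2.39, 2.39, 3.01, 3.14, 3.14, 3.14].

### API

Orientations are given as a rotation vector (axis times angle).
In Python, from workcell import ctrl, viewer, recognise gives the robot as it stands.
- The arm moves only by the shell command python3 -m handwheel 'ROWS'. ROWS is JSON, a list of rows, each an object of numbers: "gripper": the closure, from 0 (fully open) to 1 (shut); "tx", "ty", "tz": the shift along the tool's x, y, z in m; "rx", "ry", "rz": the turn, a rotation vector about the tool's x, y, z in degrees. In form: [{"gripper": .., "tx": .., "ty": .., "tz": .., "rx": .., "ry": .., "rz": ..}, ...]. A call has 1 to 8 rows; each row shifts and turns the commanded pose from where the row before left it, along the tool's axes as they then stand; what a row does not reach is not made up. A row lasts 1/8 s, in which the tool goes at most 62.5 mm and 10.7 degrees, less where a joint would pass 70% of its speed; a pose out of reach is approached as far as the arm can. A call with a gripper value outside its range is refused whole. The fingers move at their own pace and stop on an object; the grip force is fixed at half the most. Time passes only in rows, so rows that do not move let the fingers close. It gives the time, the measured TCP pose, the force and the opening at its end, in the units of the state.
- ctrl.get_obs(): the state, without advancing time (a new reading comes with each control period).
- viewer.get_image(name): name is "side" or "top"; returns a dict with "image" (384x512x3 uint8, red, green, blue), "range_z" (384x512 float32, mm along the optical axis (not along the pixel's ray), 0 where there is no reading), "vfov" (degrees; the focal length in pixels is half the picture's height over the tangent of half this angle, whatever the lens; pixels are square), "cx", "cy" (the principal point, pixels), "k1" (the pictures are not rectified: a ray, as slopes to the right and down, at radius r is drawn at 1 + k1 r^2 times it, then the intrinsics apply), "extrinsics" (4x4, takes a point from world to camera coordinates). Camera axes: x right, y up, looking along -z (the intrinsics and any distortion apply to the point x, -y, -z); pixel columns grow to the right and rows downward; lengths in mm; the calibration is good to about 2 mm. A picture is of the moment at which its call begins.
- ctrl.close_job(): hands the job in, once; it reports no verdict.
Trained networks look in a picture, given as the dict that the camera call returned (one of the last four; its "shot" number tells which), for a name from the list of things; names that differ only in an ending like _2 or _b are one class to them, and where a whole thing is asked for, a point or a joint stands for the part that bears it (a point fixed in the world has none). Each returns a list of dicts, best first, with "p" (0 to 1); they miss things now and then, are a little off and sometimes report something else, mostly with a low value. They report only what shows in the picture. A call takes as long as a camera call. They do not tell look-alikes from the thing itself.
- recognise(picture, name): "xy" ([column, row] as shares, 0 to 1, of the picture: columns of its width, rows of its height, amid what is visible of it).
The state is a dict: "t": time; "qpos": joint angles; "qvel": joint speeds; "joint_torque": joint torques, N m; "ee_pos": TCP position; "orientation": TCP orientation; "ft_force": force on the tool from outside, world axes, zero at the start; "moment": the same for the moment, N m; "width": finger opening in mm.
Only numpy, scipy, OpenCV 4.12 (cv2) and the standard library are available. Lean on these libraries where they do the work, as an engineer would, in place of code of your own. Each camera call takes 0.05 s, during which the arm holds its last target.

## Working session

There is one attempt and no reset: what is moved stays moved. The work goes in short steps, Python scripts to look and compute and a shell command to move; the robot and the scene stay as the last step left them, time stands still between calls to the robot, and variables do not carry over. Pictures are saved under pics/ and viewed, and the job is handed in when it is done.

```bash
ls; mkdir -p pics; cat > h.py <<'E'
import numpy as np, cv2
from workcell import ctrl, viewer, recognise
def save(p,n): cv2.imwrite('pics/'+n+'.png', cv2.cvtColor(p['image'],cv2.COLOR_RGB2BGR))
def K(p):
    f=192/np.tan(np.radians(p['vfov']/2)); return f
def rays(p,uv):
    uv=np.atleast_2d(np.asarray(uv,float)); f=K(p)
    d=(uv-[p['cx'],p['cy']])/f
    s=d.copy()
    for _ in range(30): s=d/(1+p['k1']*(s**2).sum(1,keepdims=True))
    return s
def world(p,uv,depth):
    s=rays(p,uv); z=np.asarray(depth).reshape(-1)
    c=np.c_[s[:,0]*z,-s[:,1]*z,-z]; E=np.array(p['extrinsics'])
    return (c-E[:3,3])@E[:3,:3]
def cloud(p):
    v,u=np.mgrid[:384,:512]; uv=np.c_[u.ravel(),v.ravel()]
    d=p['range_z'].ravel(); w=world(p,uv,d); w[d<=0]=np.nan
    return w.reshape(384,512,3)
E
python3 - <<'E'
from h import *
o=ctrl.get_obs(); print({k:np.round(v,3) for k,v in o.items()}, ctrl.finger_overhang)
for n in ['top','side']:
    p=viewer.get_image(n); save(p,n+'0'); print(n,p['vfov'],p['cx'],p['cy'],p['k1'],np.round(p['extrinsics'],3).tolist())
    C=cloud(p); np.save(n+'C.npy',C); np.save(n+'I.npy',p['image'])
    for t in ['chew','dish','platform','toybox']:
        for r in recognise(p,t)[:4]:
            u,v=r['xy'][0]*512,r['xy'][1]*384
            print(t,round(r['p'],2),round(u),round(v),np.round(C[int(v),int(u)]))
E
```

```text
pics
{'t': np.float64(0.0), 'qpos': array([-1.352,  0.424,  1.631,  0.   ,  1.089, -0.019]), 'qvel': array([ 0.001,  0.   , -0.   , -0.002, -0.   , -0.001]), 'joint_torque': array([ 2.0000e-03, -5.4462e+01, -2.7367e+01,  6.4000e-02,  2.3000e-02,
       -0.0000e+00]), 'ee_pos': array([ 147.212, -607.132,  403.909]), 'orientation': array([-3.118, -0.373,  0.   ]), 'ft_force': array([ 0.454, -0.938, -0.327]), 'moment': array([ 0.021,  0.034, -0.025]), 'width': np.float64(87.849)} 182.0
top 43.777850634957495 262.8172922116941 189.9928869051721 -0.1498189684682358 [[-0.03, -0.999, 0.015, 6.113], [0.987, -0.027, 0.156, -488.692], [-0.156, 0.019, 0.988, -994.18], [0.0, 0.0, 0.0, 1.0]]
chew 0.72 348 194 [ 476. -191.   48.]
dish 0.74 343 132 [ 623. -196.    8.]
dish 0.57 281 213 [443. -45.   7.]
platform 0.58 337 195 [ 479. -174.   11.]
toybox 0.72 157 197 [485. 230.   5.]
side 45.63695630826133 257.9505057058386 188.94556532550868 -0.18321147958815368 [[-0.818, -0.575, 0.022, 404.401], [0.372, -0.5, 0.782, -220.99], [-0.439, 0.648, 0.622, -931.826], [0.0, 0.0, 0.0, 1.0]]
chew 0.59 307 162 [ 467. -187.   38.]
dish 0.97 289 198 [441. -56.   8.]
dish 0.75 259 145 [ 643. -217.    8.]
dish 0.6 377 177 [ 293. -281.    9.]
platform 0.89 297 166 [ 490. -174.   19.]
toybox 0.96 204 252 [496. 208.   2.]
```

View pics/top0.png

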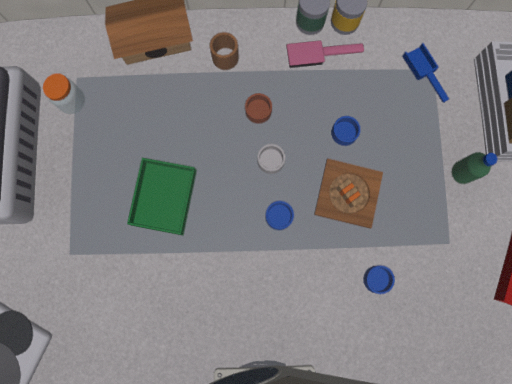

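View pics/side0.png

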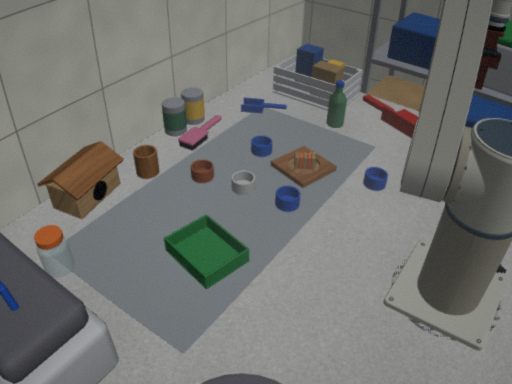

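The top view shows three blue dishes at about (345,131), (279,215) and (378,280). The red-brown dish is at (258,108), the white one at (271,158) and the brown cup at (225,50). The target is the blue dish farthest left, (279,215), which stands in a row with the white and red-brown ones. The chew is at (350,192) on the stand and the toy box at (162,197). Next I'll take a close crop and measure.

```bash
python3 - <<'E'
from h import *
I=np.load('topI.npy'); 
c=I[90:250,110:400][:,:,::-1]; cv2.imwrite('pics/crop0.png',cv2.resize(c,None,fx=2.7,fy=2.7,interpolation=cv2.INTER_CUBIC))
for n in ['top','side']:
    C=np.load(n+'C.npy'); I=np.load(n+'I.npy').astype(int); R,G,B=I[...,0],I[...,1],I[...,2]
    X,Y,Z=C[...,0],C[...,1],C[...,2]
    print(n,'table',np.nanmedian(Z[(abs(X-400)<20)&(abs(Y-60)<30)]))
    def rect(m,nm):
        P=C[m][:,:2].astype(np.float32); r=cv2.minAreaRect(P); q=cv2.boxPoints(r)
        print(nm,len(P),np.round(r[0],1),np.round(r[1],1),round(r[2],1),'Z',np.round(np.nanpercentile(Z[m],[2,50,98]),1))
    # blue dishes
    blue=((B>R+50)&(B>G+40)).astype(np.uint8)
    k,l,s,ce=cv2.connectedComponentsWithStats(blue)
    for i in range(1,k):
        if s[i,4]>80:
            m=(l==i)&(Z>29)&(Z<45); 
            if m.sum()<10: continue
            P=C[m][:,:2]
            A=np.c_[2*P,np.ones(len(P))]; s_=np.linalg.lstsq(A,(P**2).sum(1),rcond=None)[0]
            (cx,cy),rr=cv2.minEnclosingCircle(P.astype(np.float32))
            print('blue',np.round(ce[i]),m.sum(),'fit',np.round(s_[:2],1),'enc',round(cx,1),round(cy,1),round(rr,1),'Z',np.nanpercentile(Z[m],[5,95]))
    rect((abs(X-480)<75)&(abs(Y+185)<75)&(Z>42)&(Z<56),'chew top')
    rect((abs(X-480)<95)&(abs(Y+185)<95)&(Z>12)&(Z<20)&(R>B+15),'platform')
    rect((abs(X-485)<110)&(abs(Y-225)<110)&(Z>34)&(Z<45)&(G>R+30),'toybox')
E
```

```text
top table -0.08821022461472754
blue [346. 130.] 175 fit [ 622.6 -199.3] enc 622.5 -199.0 31.0 Z [30.80502998 37.28623857]
blue [279. 215.] 180 fit [435.4 -41.7] enc 435.0 -41.8 30.4 Z [30.96123069 37.5587363 ]
blue [379. 279.] 164 fit [ 288.4 -254. ] enc 288.6 -254.4 30.6 Z [32.05014367 37.58818625]
chew top 314 [ 478.3 -198.4] [55.1 29. ] 36.2 Z [43.1 47.1 50.9]
platform 1942 [ 481.7 -199.8] [130.3 129.8] 74.1 Z [12.3 15.2 18.9]
toybox 573 [483.4 213.4] [120.7 148.9] 77.9 Z [34.7 38.6 42.8]
side table 1.5793549531082114
blue [262. 145.] 71 fit [ 622.6 -197.6] enc 622.5 -198.7 33.9 Z [29.89845542 37.4554912 ]
blue [376. 177.] 60 fit [ 287.8 -253.1] enc 287.9 -252.5 31.4 Z [29.56652412 36.74370023]
blue [288. 197.] 125 fit [435.  -41.5] enc 434.9 -41.2 31.4 Z [30.44826454 38.35190387]
chew top 142 [ 477.4 -195. ] [56.  31.4] 39.0 Z [42.7 46.8 49.9]
platform 858 [ 482.3 -199.7] [135.8 135. ] 73.2 Z [12.4 16.4 19.4]
toybox 578 [482.6 215.5] [120.8 152. ] 77.6 Z [34.3 39.  42.3]
```

View pics/crop0.png

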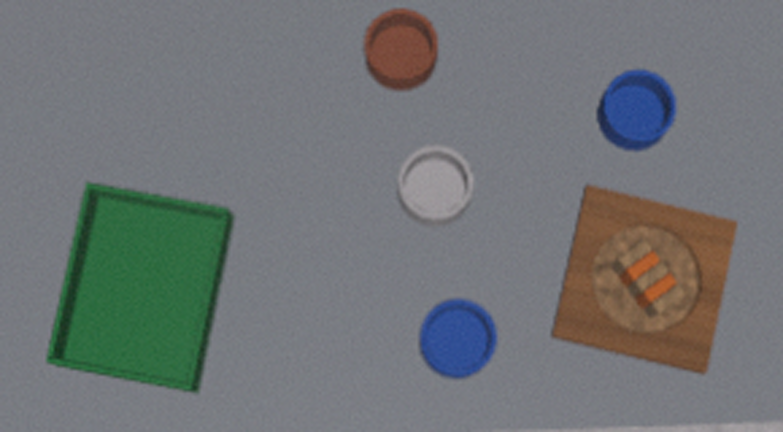

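The crop confirms it. The target dish is at about (435,-41.6), and the measured sizes match: dish radius 31, stand 130x130, box 150x120. The chew is at about (478,-197) with its long axis at about 37°, the stand centre at about (482,-200) and the box at (483,214.5). Now I'll write a helper that works out the moves.

```bash
cat > g.py <<'E'
import sys
from h import *
from scipy.spatial.transform import Rotation as R
# usage: g.py x y ztip yawx  -> remaining shift (tool axes, m) and turn (deg about tool axes)
o=ctrl.get_obs(); p=np.array(o['ee_pos']); r=R.from_rotvec(o['orientation'])
x,y,z,a=map(float,sys.argv[1:5]); a=np.radians(a)
T=R.from_matrix(np.array([[np.cos(a),np.sin(a),0],[np.sin(a),-np.cos(a),0],[0,0,-1]]).T)
tgt=np.array([x,y,z+182])
d=r.inv().apply(tgt-p)/1000
print('t',round(float(o['t']),2),'ee',np.round(p,1),'tip z',round(p[2]-182,1),'w',round(float(o['width']),1),'F',np.round(o['ft_force'],1))
print('shift now-axes',np.round(d,4),' after turn',np.round(T.inv().apply(tgt-p)/1000,4),'turn',np.round(np.degrees((r.inv()*T).as_rotvec()),2))
print('q',np.round(o['qpos'],2))
E
python3 g.py 478 -197 200 37
python3 - <<'E'
from h import *
for n in ['top','side']:
    C=np.load(n+'C.npy'); X,Y,Z=C[...,0],C[...,1],C[...,2]
    P=C[(abs(X-480)<40)&(abs(Y+197)<40)&(Z>42)&(Z<56)][:,:2]
    w,v=np.linalg.eigh(np.cov(P.T)); print(P.mean(0),np.degrees(np.arctan2(*v[::-1,1])),np.sqrt(w*12))
E
python3 -m handwheel '[{"gripper":0,"tx":0.042,"ty":-0.032},{"gripper":0,"tx":0.042,"ty":-0.032},{"gripper":0,"tx":0.042,"ty":-0.032},{"gripper":0,"tx":0.042,"ty":-0.032},{"gripper":0,"tx":0.042,"ty":-0.032},{"gripper":0,"tx":0.042,"ty":-0.032},{"gripper":0,"tx":0.042,"ty":-0.032},{"gripper":0,"tx":0.042,"ty":-0.032}]'
python3 g.py 478 -197 100 37
```

```text
t 0.5 ee [ 147.2 -607.4  404.7] tip z 222.7 w 87.6 F [-0.4 -0.   0.5]
shift now-axes [ 0.4181 -0.3209  0.0227]  after turn [ 0.5111 -0.1287  0.0227] turn [ -0.    -0.   -23.38]
q [-1.35  0.42  1.63  0.    1.09 -0.02]
[ 477.69070888 -198.06589598] -143.00196789654578 [27.82974862 54.71912608]
[ 476.6642798  -193.68379232] -142.15902036935432 [31.05196542 56.00034775]
t 0.5 ee [ 147.2 -607.4  404.7] tip z 222.7 w 87.6 F [-0.4 -0.   0.5]
shift now-axes [ 0.4181 -0.3209  0.1227]  after turn [ 0.5111 -0.1287  0.1227] turn [ -0.    -0.   -23.38]
q [-1.35  0.42  1.63  0.    1.09 -0.02]$[0]: bad value
```

```bash

python3 -m handwheel '[{"gripper":0.0,"tx":0.042,"ty":-0.032,"tz":0.0,"rx":0.0,"ry":0.0,"rz":0.0},{"gripper":0.0,"tx":0.042,"ty":-0.032,"tz":0.0,"rx":0.0,"ry":0.0,"rz":0.0},{"gripper":0.0,"tx":0.042,"ty":-0.032,"tz":0.0,"rx":0.0,"ry":0.0,"rz":0.0},{"gripper":0.0,"tx":0.042,"ty":-0.032,"tz":0.0,"rx":0.0,"ry":0.0,"rz":0.0}]'
python3 g.py 477.7 -197.5 100 37
```

```text
t: 1.0
ee_pos: [281.2, -442.1, 404.9]
orientation: [3.119, 0.372, 0.0]
ft_force: [0.5, 0.5, -0.2]
width: 87.5
t 1.0 ee [ 281.2 -442.1  404.9] tip z 222.9 w 87.5 F [ 0.5  0.5 -0.2]
shift now-axes [ 0.2485 -0.1916  0.1228]  after turn [ 0.3042 -0.0771  0.1229] turn [ 3.00e-02 -1.00e-02 -2.34e+01]
q [-1.03  0.27  1.85  0.    1.01  0.31]
```

```bash

python3 -m handwheel '[{"gripper":0.0,"tx":0.042,"ty":-0.032,"tz":0.0,"rx":0.0,"ry":0.0,"rz":0.0},{"gripper":0.0,"tx":0.042,"ty":-0.032,"tz":0.0,"rx":0.0,"ry":0.0,"rz":0.0},{"gripper":0.0,"tx":0.042,"ty":-0.032,"tz":0.0,"rx":0.0,"ry":0.0,"rz":0.0},{"gripper":0.0,"tx":0.042,"ty":-0.032,"tz":0.0,"rx":0.0,"ry":0.0,"rz":0.0},{"gripper":0.0,"tx":0.042,"ty":-0.032,"tz":0.02,"rx":0.0,"ry":0.0,"rz":0.0},{"gripper":0.0,"tx":0.03,"ty":-0.023,"tz":0.04,"rx":0.0,"ry":0.0,"rz":-7.8},{"gripper":0.0,"tx":0.0,"ty":0.0,"tz":0.04,"rx":0.0,"ry":0.0,"rz":-7.8},{"gripper":0.0,"tx":0.0,"ty":0.0,"tz":0.02,"rx":0.0,"ry":0.0,"rz":-7.8}]'
python3 g.py 477.7 -197.5 100 37
python3 - <<'E'
from h import *
for n in ['top','side']:
    p=viewer.get_image(n); save(p,n+'1')
E
```

```text
t: 2.0
ee_pos: [470.4, -208.1, 282.8]
orientation: [-2.974, -1.006, 0.003]
ft_force: [0.1, 0.0, 0.1]
width: 88.0
t 2.0 ee [ 470.4 -208.1  282.8] tip z 100.8 w 88.0 F [0.1 0.  0.1]
shift now-axes [ 0.0123 -0.004   0.0008]  after turn [ 0.0122 -0.004   0.0008] turn [-0.12  0.06  0.37]
q [-0.44  0.45  1.95 -0.    0.75  0.48]
```

```bash

python3 -m handwheel '[{"gripper":0.0,"tx":0.012,"ty":-0.004,"tz":0.01,"rx":0.0,"ry":0.0,"rz":0.4},{"gripper":0.0,"tx":0.0,"ty":0.0,"tz":0.02,"rx":0.0,"ry":0.0,"rz":0.0},{"gripper":0.0,"tx":0.0,"ty":0.0,"tz":0.01,"rx":0.0,"ry":0.0,"rz":0.0},{"gripper":0.0,"tx":0.0,"ty":0.0,"tz":0.0,"rx":0.0,"ry":0.0,"rz":0.0}]'
python3 g.py 477.7 -197.5 22 37
python3 - <<'E'
from h import *
for n in ['top','side']:
    p=viewer.get_image(n); save(p,n+'2')
    c=p['image'][130:260,270:420] if n=='top' else p['image'][90:230,230:380]
    cv2.imwrite('pics/c2%s.png'%n,cv2.resize(c[:,:,::-1],None,fx=4,fy=4,interpolation=cv2.INTER_CUBIC))
E
```

```text
t: 2.6
ee_pos: [477.8, -198.5, 244.6]
orientation: [-2.983, -0.985, 0.001]
ft_force: [0.0, 0.2, 1.0]
width: 88.0
t 2.6 ee [ 477.8 -198.5  244.6] tip z 62.6 w 88.0 F [0.  0.2 1. ]
shift now-axes [ 0.0005 -0.0008  0.0406]  after turn [ 0.0005 -0.0008  0.0406] turn [-0.02  0.01 -0.43]
q [-0.42  0.52  1.96  0.    0.67  0.52]
```

View pics/c2side.png

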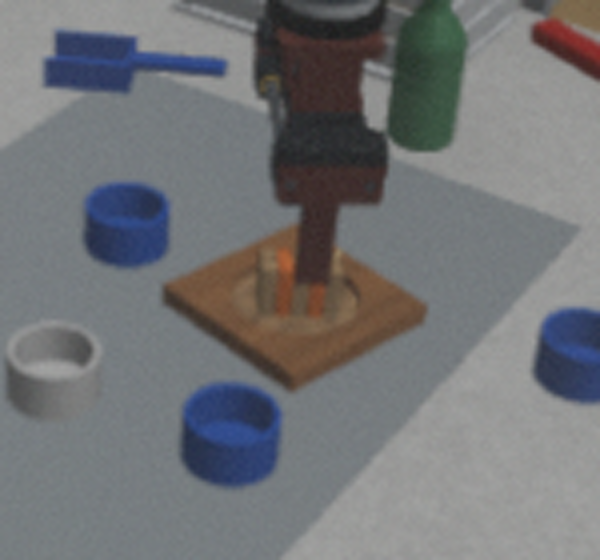

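The side crop shows the jaws straddling the chew, with the finger centred on its long face at about (315,270). Descending and closing.

```bash

python3 -m handwheel '[{"gripper":0.0,"tx":0.0,"ty":0.0,"tz":0.02,"rx":0.0,"ry":0.0,"rz":0.0},{"gripper":0.0,"tx":0.0,"ty":0.0,"tz":0.018,"rx":0.0,"ry":0.0,"rz":0.0},{"gripper":0.0,"tx":0.0,"ty":0.0,"tz":0.0,"rx":0.0,"ry":0.0,"rz":0.0},{"gripper":1.0,"tx":0.0,"ty":0.0,"tz":0.0,"rx":0.0,"ry":0.0,"rz":0.0},{"gripper":1.0,"tx":0.0,"ty":0.0,"tz":0.0,"rx":0.0,"ry":0.0,"rz":0.0},{"gripper":1.0,"tx":0.0,"ty":0.0,"tz":0.0,"rx":0.0,"ry":0.0,"rz":0.0},{"gripper":1.0,"tx":0.0,"ty":0.0,"tz":0.0,"rx":0.0,"ry":0.0,"rz":0.0},{"gripper":1.0,"tx":0.0,"ty":0.0,"tz":0.0,"rx":0.0,"ry":0.0,"rz":0.0}]'
python3 g.py 477.7 -197.5 150 37
```

```text
t: 3.7
ee_pos: [477.7, -198.6, 206.8]
orientation: [2.982, 0.987, 0.0]
ft_force: [0.6, 0.0, 0.5]
width: 41.1
t 3.7 ee [ 477.7 -198.6  206.8] tip z 24.8 w 41.1 F [0.6 0.  0.5]
shift now-axes [ 0.0007 -0.0009 -0.1252]  after turn [ 0.0007 -0.0009 -0.1252] turn [ 0.01 -0.   -0.38]
q [-0.42  0.59  1.96  0.    0.59  0.51]
```

```bash

python3 -m handwheel '[{"gripper":1.0,"tx":0.0,"ty":0.0,"tz":0.0,"rx":0.0,"ry":0.0,"rz":0.0},{"gripper":1.0,"tx":0.0,"ty":0.0,"tz":0.0,"rx":0.0,"ry":0.0,"rz":0.0},{"gripper":1.0,"tx":0.0,"ty":0.0,"tz":0.0,"rx":0.0,"ry":0.0,"rz":0.0},{"gripper":1.0,"tx":0.0,"ty":0.0,"tz":0.0,"rx":0.0,"ry":0.0,"rz":0.0}]'
python3 g.py 477.7 -197.5 150 37
```

```text
t: 4.2
ee_pos: [477.7, -198.6, 206.7]
orientation: [-2.982, -0.987, -0.0]
ft_force: [-0.1, -0.4, 0.5]
width: 27.9
t 4.2 ee [ 477.7 -198.6  206.7] tip z 24.7 w 27.9 F [-0.1 -0.4  0.5]
shift now-axes [ 0.0007 -0.0009 -0.1253]  after turn [ 0.0007 -0.0009 -0.1253] turn [-0.   -0.   -0.38]
q [-0.42  0.59  1.96  0.    0.59  0.51]
```

```bash

python3 -m handwheel '[{"gripper":1.0,"tx":0.0,"ty":0.0,"tz":-0.02,"rx":0.0,"ry":0.0,"rz":0.0},{"gripper":1.0,"tx":0.0,"ty":0.0,"tz":-0.04,"rx":0.0,"ry":0.0,"rz":0.0},{"gripper":1.0,"tx":0.0,"ty":0.0,"tz":-0.03,"rx":0.0,"ry":0.0,"rz":0.0},{"gripper":1.0,"tx":0.02,"ty":-0.025,"tz":-0.01,"rx":0.0,"ry":0.0,"rz":0.0},{"gripper":1.0,"tx":0.0255,"ty":-0.0325,"tz":0.0,"rx":0.0,"ry":0.0,"rz":0.0},{"gripper":1.0,"tx":0.0255,"ty":-0.0325,"tz":0.0,"rx":0.0,"ry":0.0,"rz":0.0},{"gripper":1.0,"tx":0.0255,"ty":-0.0325,"tz":0.0,"rx":0.0,"ry":0.0,"rz":0.0},{"gripper":1.0,"tx":0.0255,"ty":-0.0325,"tz":0.0,"rx":0.0,"ry":0.0,"rz":0.0}]'
python3 g.py 483 214.5 60 37.4
```

```text
t: 5.2
ee_pos: [483.0, -0.1, 306.7]
orientation: [2.983, 0.987, 0.0]
ft_force: [0.6, -0.2, -0.0]
width: 27.9
t 5.2 ee [ 4.830e+02 -1.000e-01  3.067e+02] tip z 124.7 w 27.9 F [ 0.6 -0.2 -0. ]
shift now-axes [ 0.128  -0.1723  0.0647]  after turn [ 0.1304 -0.1705  0.0647] turn [ 0.   -0.01 -0.79]
q [-0.02  0.37  2.01  0.    0.77  0.91]
```

```bash

python3 -m handwheel '[{"gripper":1.0,"tx":0.0255,"ty":-0.0345,"tz":0.0,"rx":0.0,"ry":0.0,"rz":0.0},{"gripper":1.0,"tx":0.0255,"ty":-0.0345,"tz":0.0,"rx":0.0,"ry":0.0,"rz":0.0},{"gripper":1.0,"tx":0.0255,"ty":-0.0345,"tz":0.0,"rx":0.0,"ry":0.0,"rz":0.0},{"gripper":1.0,"tx":0.02,"ty":-0.0275,"tz":0.0,"rx":0.0,"ry":0.0,"rz":0.0},{"gripper":1.0,"tx":0.015,"ty":-0.02,"tz":0.01,"rx":0.0,"ry":0.0,"rz":0.0},{"gripper":1.0,"tx":0.0,"ty":0.0,"tz":0.02,"rx":0.0,"ry":0.0,"rz":0.0},{"gripper":1.0,"tx":0.0,"ty":0.0,"tz":0.02,"rx":0.0,"ry":0.0,"rz":0.0},{"gripper":1.0,"tx":0.0,"ty":0.0,"tz":0.0,"rx":0.0,"ry":0.0,"rz":0.0}]'
python3 g.py 483 214.5 24 36.6
python3 - <<'E'
from h import *
for n in ['top','side']:
    p=viewer.get_image(n); save(p,n+'3')
E
```

```text
t: 6.2
ee_pos: [481.8, 186.1, 255.5]
orientation: [2.982, 0.987, -0.005]
ft_force: [0.0, -0.5, 0.4]
width: 28.1
t 6.2 ee [481.8 186.1 255.5] tip z 73.5 w 28.1 F [ 0.  -0.5  0.4]
shift now-axes [ 0.018  -0.022   0.0494]  after turn [ 0.0178 -0.0221  0.0495] turn [-0.05  0.18  0.04]
q [ 0.35  0.5   1.96 -0.    0.69  1.28]
```

View pics/side3.png

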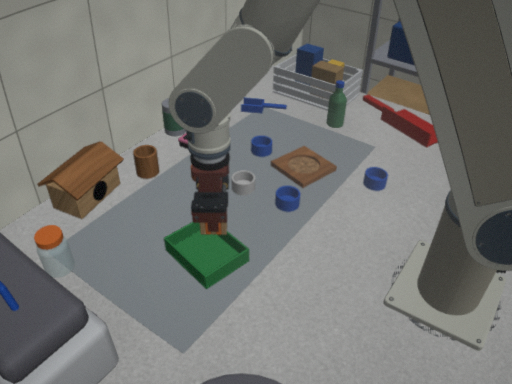

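The side view shows the chew held at (213,228), still a little short of the box's middle at (207,250). I'll move it to the centre and lower it.

```bash

python3 -m handwheel '[{"gripper":1.0,"tx":0.018,"ty":-0.022,"tz":0.0,"rx":0.0,"ry":0.0,"rz":0.0},{"gripper":1.0,"tx":0.0,"ty":0.0,"tz":0.01,"rx":0.0,"ry":0.0,"rz":0.0},{"gripper":1.0,"tx":0.0,"ty":0.0,"tz":0.02,"rx":0.0,"ry":0.0,"rz":0.0},{"gripper":1.0,"tx":0.0,"ty":0.0,"tz":0.015,"rx":0.0,"ry":0.0,"rz":0.0},{"gripper":1.0,"tx":0.0,"ty":0.0,"tz":0.003,"rx":0.0,"ry":0.0,"rz":0.0},{"gripper":1.0,"tx":0.0,"ty":0.0,"tz":0.0,"rx":0.0,"ry":0.0,"rz":0.0}]'
python3 g.py 483 214.5 24 36.6
```

```text
t: 7.05
ee_pos: [483.9, 214.4, 208.6]
orientation: [2.983, 0.987, -0.001]
ft_force: [0.1, 0.0, 0.4]
width: 28.3
t 7.05 ee [483.9 214.4 208.6] tip z 26.6 w 28.3 F [0.1 0.  0.4]
shift now-axes [-0.0007 -0.0006  0.0026]  after turn [-0.0007 -0.0006  0.0026] turn [-0.    0.02  0.01]
q [ 0.39  0.6   1.94 -0.    0.61  1.33]
```

```bash

python3 -m handwheel '[{"gripper":1.0,"tx":0.0,"ty":0.0,"tz":0.004,"rx":0.0,"ry":0.0,"rz":0.0},{"gripper":1.0,"tx":0.0,"ty":0.0,"tz":0.0,"rx":0.0,"ry":0.0,"rz":0.0},{"gripper":0.45,"tx":0.0,"ty":0.0,"tz":0.0,"rx":0.0,"ry":0.0,"rz":0.0},{"gripper":0.45,"tx":0.0,"ty":0.0,"tz":0.0,"rx":0.0,"ry":0.0,"rz":0.0},{"gripper":0.45,"tx":0.0,"ty":0.0,"tz":0.0,"rx":0.0,"ry":0.0,"rz":0.0},{"gripper":0.45,"tx":0.0,"ty":0.0,"tz":0.0,"rx":0.0,"ry":0.0,"rz":0.0}]'
python3 g.py 435.2 -41.6 130 36.6
```

```text
t: 7.8
ee_pos: [483.9, 214.7, 204.7]
orientation: [-2.982, -0.987, -0.0]
ft_force: [0.4, 0.1, -0.7]
width: 48.2
t 7.8 ee [483.9 214.7 204.7] tip z 22.7 w 48.2 F [ 0.4  0.1 -0.7]
shift now-axes [-0.1919  0.1766 -0.1073]  after turn [-0.1919  0.1767 -0.1073] turn [ 0.   -0.01  0.03]
q [0.4  0.6  1.94 0.   0.6  1.33]
```

```bash

python3 -m handwheel '[{"gripper":0.45,"tx":0.0,"ty":0.0,"tz":-0.02,"rx":0.0,"ry":0.0,"rz":0.0},{"gripper":0.45,"tx":0.0,"ty":0.0,"tz":-0.04,"rx":0.0,"ry":0.0,"rz":0.0},{"gripper":0.0,"tx":0.0,"ty":0.0,"tz":-0.04,"rx":0.0,"ry":0.0,"rz":0.0},{"gripper":0.0,"tx":-0.03,"ty":0.027,"tz":-0.007,"rx":0.0,"ry":0.0,"rz":0.0},{"gripper":0.0,"tx":-0.03,"ty":0.027,"tz":0.0,"rx":0.0,"ry":0.0,"rz":0.0},{"gripper":0.0,"tx":-0.03,"ty":0.027,"tz":0.0,"rx":0.0,"ry":0.0,"rz":0.0},{"gripper":0.0,"tx":-0.03,"ty":0.027,"tz":0.0,"rx":0.0,"ry":0.0,"rz":0.0},{"gripper":0.0,"tx":-0.03,"ty":0.027,"tz":0.0,"rx":0.0,"ry":0.0,"rz":0.0}]'
python3 g.py 435.2 -41.6 60 36.6
python3 - <<'E'
from h import *
for n in ['top','side']:
    p=viewer.get_image(n); save(p,n+'4')
    C=cloud(p); r=recognise(p,'chew')[:3]; print([(x['p'],x['xy'][0]*512,x['xy'][1]*384,np.round(C[int(x['xy'][1]*384),int(x['xy'][0]*512)])) for x in r])
E
```

```text
t: 8.8
ee_pos: [443.6, 15.7, 311.8]
orientation: [2.982, 0.987, 0.001]
ft_force: [-1.0, 0.1, -0.5]
width: 87.8
t 8.8 ee [443.6  15.7 311.8] tip z 129.8 w 87.8 F [-1.   0.1 -0.5]
shift now-axes [-0.041   0.0409  0.0698]  after turn [-0.0409  0.041   0.0698] turn [ 0.02 -0.02  0.04]
q [ 0.01  0.31  2.09 -0.    0.74  0.94]
[(0.96, 159.3856, 196.416, array([481., 216.,  46.])), (0.49, 165.4784, 193.8816, array([487., 203.,  42.]))]
[(0.8, 206.8992, 249.2928, array([473., 225.,  37.]))]
```

View pics/side4.png

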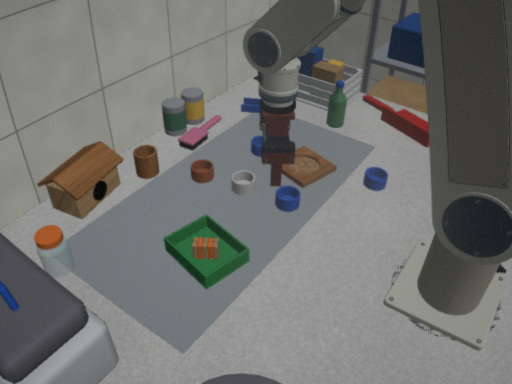

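The chew is upright in the box at (206,249) in the side view, with its top at about 45 mm. Next is the dish. I'll move over it and check the straddle.

```bash

python3 -m handwheel '[{"gripper":0.0,"tx":-0.025,"ty":0.025,"tz":0.0,"rx":0.0,"ry":0.0,"rz":0.0},{"gripper":0.0,"tx":-0.016,"ty":0.016,"tz":0.02,"rx":0.0,"ry":0.0,"rz":0.0},{"gripper":0.0,"tx":0.0,"ty":0.0,"tz":0.03,"rx":0.0,"ry":0.0,"rz":0.0},{"gripper":0.0,"tx":0.0,"ty":0.0,"tz":0.02,"rx":0.0,"ry":0.0,"rz":0.0},{"gripper":0.0,"tx":0.0,"ty":0.0,"tz":0.0,"rx":0.0,"ry":0.0,"rz":0.0}]'
python3 g.py 435.2 -41.6 15 36.6
python3 - <<'E'
from h import *
for n in ['top','side']:
    p=viewer.get_image(n); save(p,n+'5')
    c=p['image'][130:280,200:350] if n=='top' else p['image'][120:260,210:360]
    cv2.imwrite('pics/c5%s.png'%n,cv2.resize(c[:,:,::-1],None,fx=4,fy=4,interpolation=cv2.INTER_CUBIC))
E
```

```text
t: 9.62
ee_pos: [435.5, -39.6, 240.6]
orientation: [-2.981, -0.988, 0.004]
ft_force: [0.1, -0.3, -0.5]
width: 87.7
t 9.62 ee [435.5 -39.6 240.6] tip z 58.6 w 87.7 F [ 0.1 -0.3 -0.5]
shift now-axes [-0.0013  0.0015  0.0436]  after turn [-0.0014  0.0014  0.0436] turn [-0.11  0.11  0.09]
q [-0.12  0.45  2.13  0.    0.57  0.81]
```

View pics/c5side.png

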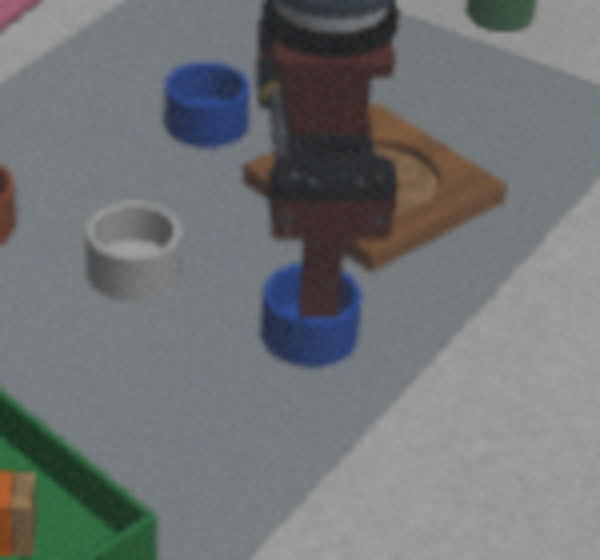

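The straddle looks right: near finger at (320,300), dish centre at (311,315). Correcting by about 1.4 mm and descending.

```bash

python3 -m handwheel '[{"gripper":0.0,"tx":-0.001,"ty":0.001,"tz":0.02,"rx":0.0,"ry":0.0,"rz":0.0},{"gripper":0.0,"tx":0.0,"ty":0.0,"tz":0.018,"rx":0.0,"ry":0.0,"rz":0.0},{"gripper":0.0,"tx":0.0,"ty":0.0,"tz":0.004,"rx":0.0,"ry":0.0,"rz":0.0},{"gripper":0.0,"tx":0.0,"ty":0.0,"tz":0.0,"rx":0.0,"ry":0.0,"rz":0.0},{"gripper":1.0,"tx":0.0,"ty":0.0,"tz":0.0,"rx":0.0,"ry":0.0,"rz":0.0},{"gripper":1.0,"tx":0.0,"ty":0.0,"tz":0.0,"rx":0.0,"ry":0.0,"rz":0.0},{"gripper":1.0,"tx":0.0,"ty":0.0,"tz":0.0,"rx":0.0,"ry":0.0,"rz":0.0},{"gripper":1.0,"tx":0.0,"ty":0.0,"tz":0.0,"rx":0.0,"ry":0.0,"rz":0.0}]'
python3 -m handwheel '[{"gripper":1.0,"tx":0.0,"ty":0.0,"tz":0.0,"rx":0.0,"ry":0.0,"rz":0.0},{"gripper":1.0,"tx":0.0,"ty":0.0,"tz":0.0,"rx":0.0,"ry":0.0,"rz":0.0}]'
python3 g.py 482 -199.8 85 36.6
```

```text
t: 10.72
ee_pos: [435.5, -42.0, 200.0]
orientation: [2.982, 0.987, 0.001]
ft_force: [-0.2, 0.5, 7.1]
width: 62.1
t: 10.98
ee_pos: [435.5, -42.0, 200.0]
orientation: [2.982, 0.987, 0.001]
ft_force: [-0.4, 0.3, 6.8]
width: 62.3
t 10.97 ee [435.5 -42.  200. ] tip z 18.0 w 62.3 F [-0.4  0.3  6.8]
shift now-axes [-0.0568  0.1544 -0.0669]  after turn [-0.0568  0.1544 -0.067 ] turn [ 0.02 -0.03  0.03]
q [-0.12  0.54  2.14 -0.    0.46  0.81]
```

Held at 62 mm. Lifting and moving over the stand.

```bash

python3 -m handwheel '[{"gripper":1.0,"tx":0.0,"ty":0.0,"tz":-0.01,"rx":0.0,"ry":0.0,"rz":0.0},{"gripper":1.0,"tx":0.0,"ty":0.0,"tz":-0.02,"rx":0.0,"ry":0.0,"rz":0.0},{"gripper":1.0,"tx":0.0,"ty":0.0,"tz":-0.02,"rx":0.0,"ry":0.0,"rz":0.0},{"gripper":1.0,"tx":0.0,"ty":0.0,"tz":-0.015,"rx":0.0,"ry":0.0,"rz":0.0},{"gripper":1.0,"tx":-0.007,"ty":0.019,"tz":0.0,"rx":0.0,"ry":0.0,"rz":0.0},{"gripper":1.0,"tx":-0.01,"ty":0.027,"tz":0.0,"rx":0.0,"ry":0.0,"rz":0.0},{"gripper":1.0,"tx":-0.01,"ty":0.027,"tz":0.0,"rx":0.0,"ry":0.0,"rz":0.0},{"gripper":1.0,"tx":-0.01,"ty":0.027,"tz":0.0,"rx":0.0,"ry":0.0,"rz":0.0}]'
python3 -m handwheel '[{"gripper":1.0,"tx":-0.01,"ty":0.027,"tz":0.0,"rx":0.0,"ry":0.0,"rz":0.0},{"gripper":1.0,"tx":-0.007,"ty":0.019,"tz":0.0,"rx":0.0,"ry":0.0,"rz":0.0},{"gripper":1.0,"tx":0.0,"ty":0.0,"tz":0.0,"rx":0.0,"ry":0.0,"rz":0.0}]'
python3 g.py 482 -199.8 45 36.6
python3 - <<'E'
from h import *
for n in ['top','side']:
    p=viewer.get_image(n); save(p,n+'6')
    c=p['image'][130:260,270:420] if n=='top' else p['image'][90:230,230:380]
    cv2.imwrite('pics/c6%s.png'%n,cv2.resize(c[:,:,::-1],None,fx=4,fy=4,interpolation=cv2.INTER_CUBIC))
E
```

```text
t: 11.98
ee_pos: [465.4, -145.1, 265.0]
orientation: [-2.982, -0.987, 0.0]
ft_force: [0.4, 0.3, -1.2]
width: 62.4
t: 12.35
ee_pos: [479.3, -192.2, 264.8]
orientation: [2.983, 0.985, 0.001]
ft_force: [-0.4, -0.0, -1.7]
width: 62.3
t 12.35 ee [ 479.3 -192.2  264.8] tip z 82.8 w 62.3 F [-0.4 -0.  -1.7]
shift now-axes [-0.0024  0.0077  0.0378]  after turn [-0.0024  0.0077  0.0378] turn [ 0.02 -0.02 -0.07]
q [-0.4   0.48  1.95  0.    0.71  0.53]
```

View pics/c6side.png

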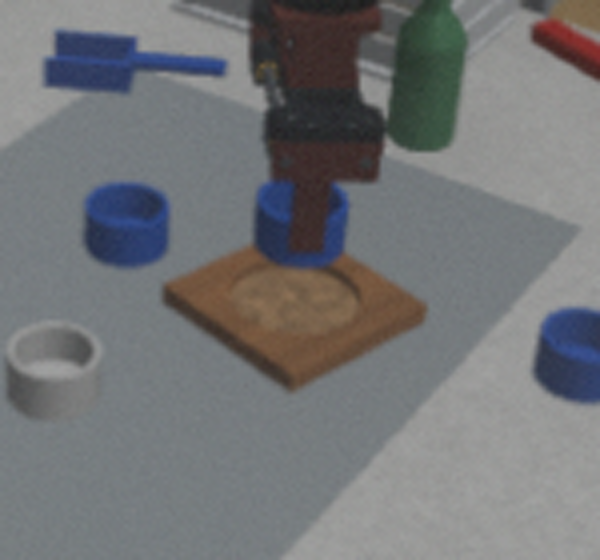

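The dish is held level at (301,225) in the crop, above the empty recess at (296,300). Centring it and lowering.

```bash

python3 -m handwheel '[{"gripper":1.0,"tx":-0.002,"ty":0.007,"tz":0.0,"rx":0.0,"ry":0.0,"rz":0.0},{"gripper":1.0,"tx":0.0,"ty":0.0,"tz":0.01,"rx":0.0,"ry":0.0,"rz":0.0},{"gripper":1.0,"tx":0.0,"ty":0.0,"tz":0.015,"rx":0.0,"ry":0.0,"rz":0.0},{"gripper":1.0,"tx":0.0,"ty":0.0,"tz":0.015,"rx":0.0,"ry":0.0,"rz":0.0},{"gripper":1.0,"tx":0.0,"ty":0.0,"tz":0.008,"rx":0.0,"ry":0.0,"rz":0.0},{"gripper":1.0,"tx":0.0,"ty":0.0,"tz":0.0,"rx":0.0,"ry":0.0,"rz":0.0}]'
python3 g.py 482 -199.8 26 36.6
```

```text
t: 13.2
ee_pos: [481.4, -198.0, 215.7]
orientation: [-2.981, -0.987, 0.002]
ft_force: [-0.2, 0.0, 0.1]
width: 62.4
t 13.2 ee [ 481.4 -198.   215.7] tip z 33.7 w 62.4 F [-0.2  0.   0.1]
shift now-axes [-0.0006  0.0019  0.0077]  after turn [-0.0006  0.0018  0.0077] turn [-0.1   0.06  0.02]
q [-0.41  0.57  1.96  0.    0.61  0.52]
```

```bash

python3 -m handwheel '[{"gripper":1.0,"tx":0.0,"ty":0.001,"tz":0.003,"rx":0.0,"ry":0.0,"rz":0.0},{"gripper":1.0,"tx":0.0,"ty":0.0,"tz":0.002,"rx":0.0,"ry":0.0,"rz":0.0},{"gripper":1.0,"tx":0.0,"ty":0.0,"tz":0.0,"rx":0.0,"ry":0.0,"rz":0.0},{"gripper":1.0,"tx":0.0,"ty":0.0,"tz":0.0,"rx":0.0,"ry":0.0,"rz":0.0}]'
python3 g.py 482 -199.8 26 36.6
```

```text
t: 13.7
ee_pos: [482.3, -199.0, 211.9]
orientation: [2.982, 0.987, 0.0]
ft_force: [-0.1, -0.1, -1.1]
width: 62.5
t 13.7 ee [ 482.3 -199.   211.9] tip z 29.9 w 62.5 F [-0.1 -0.1 -1.1]
shift now-axes [-0.0008  0.0005  0.0039]  after turn [-0.0008  0.0005  0.0039] turn [ 0.02 -0.01  0.02]
q [-0.41  0.58  1.95 -0.    0.6   0.52]
```

```bash

python3 -m handwheel '[{"gripper":1.0,"tx":0.0,"ty":0.0,"tz":0.002,"rx":0.0,"ry":0.0,"rz":0.0},{"gripper":1.0,"tx":0.0,"ty":0.0,"tz":0.001,"rx":0.0,"ry":0.0,"rz":0.0},{"gripper":1.0,"tx":0.0,"ty":0.0,"tz":0.0,"rx":0.0,"ry":0.0,"rz":0.0},{"gripper":1.0,"tx":0.0,"ty":0.0,"tz":0.0,"rx":0.0,"ry":0.0,"rz":0.0}]'
python3 g.py 482 -199.8 26 36.6
```

```text
t: 14.2
ee_pos: [482.3, -198.9, 208.7]
orientation: [-2.982, -0.987, 0.0]
ft_force: [-0.4, -0.7, -0.8]
width: 62.2
t 14.2 ee [ 482.3 -198.9  208.7] tip z 26.7 w 62.2 F [-0.4 -0.7 -0.8]
shift now-axes [-0.0007  0.0005  0.0007]  after turn [-0.0007  0.0005  0.0007] turn [-0.    0.    0.03]
q [-0.41  0.59  1.96  0.    0.6   0.52]
```

```bash

python3 -m handwheel '[{"gripper":1.0,"tx":0.0,"ty":0.0,"tz":0.001,"rx":0.0,"ry":0.0,"rz":0.0},{"gripper":1.0,"tx":0.0,"ty":0.0,"tz":0.0005,"rx":0.0,"ry":0.0,"rz":0.0},{"gripper":1.0,"tx":0.0,"ty":0.0,"tz":0.0,"rx":0.0,"ry":0.0,"rz":0.0}]'
python3 g.py 482 -199.8 26 36.6
```

```text
t: 14.58
ee_pos: [482.3, -198.9, 208.0]
orientation: [2.982, 0.987, 0.0]
ft_force: [-2.5, 2.1, 10.9]
width: 61.8
t 14.57 ee [ 482.3 -198.9  208. ] tip z 26.0 w 61.8 F [-2.5  2.1 10.9]
shift now-axes [-0.0008  0.0005  0.    ]  after turn [-0.0008  0.0005  0.    ] turn [ 0.02 -0.01  0.03]
q [-0.41  0.59  1.96 -0.    0.6   0.52]
```

The dish touches down at a tip height of 26 mm, exactly as predicted for the recess floor. Releasing.

```bash

python3 -m handwheel '[{"gripper":0.2,"tx":0.0,"ty":0.0,"tz":0.0,"rx":0.0,"ry":0.0,"rz":0.0},{"gripper":0.0,"tx":0.0,"ty":0.0,"tz":0.0,"rx":0.0,"ry":0.0,"rz":0.0},{"gripper":0.0,"tx":0.0,"ty":0.0,"tz":0.0,"rx":0.0,"ry":0.0,"rz":0.0},{"gripper":0.0,"tx":0.0,"ty":0.0,"tz":0.0,"rx":0.0,"ry":0.0,"rz":0.0},{"gripper":0.0,"tx":0.0,"ty":0.0,"tz":0.0,"rx":0.0,"ry":0.0,"rz":0.0}]'
python3 -m handwheel '[{"gripper":0.0,"tx":0.0,"ty":0.0,"tz":-0.01,"rx":0.0,"ry":0.0,"rz":0.0},{"gripper":0.0,"tx":0.0,"ty":0.0,"tz":-0.02,"rx":0.0,"ry":0.0,"rz":0.0},{"gripper":0.0,"tx":0.0,"ty":0.0,"tz":-0.04,"rx":0.0,"ry":0.0,"rz":0.0},{"gripper":0.0,"tx":0.0,"ty":0.0,"tz":-0.04,"rx":0.0,"ry":0.0,"rz":0.0},{"gripper":0.0,"tx":-0.03,"ty":0.0,"tz":-0.04,"rx":0.0,"ry":0.0,"rz":0.0},{"gripper":0.0,"tx":-0.04,"ty":0.02,"tz":0.0,"rx":0.0,"ry":0.0,"rz":0.0},{"gripper":0.0,"tx":-0.04,"ty":0.02,"tz":0.0,"rx":0.0,"ry":0.0,"rz":0.0},{"gripper":0.0,"tx":-0.04,"ty":0.02,"tz":0.0,"rx":0.0,"ry":0.0,"rz":0.0}]'
python3 -m handwheel '[{"gripper":0.0,"tx":-0.02,"ty":0.01,"tz":0.0,"rx":0.0,"ry":0.0,"rz":0.0},{"gripper":0.0,"tx":0.0,"ty":0.0,"tz":0.0,"rx":0.0,"ry":0.0,"rz":0.0},{"gripper":0.0,"tx":0.0,"ty":0.0,"tz":0.0,"rx":0.0,"ry":0.0,"rz":0.0}]'
python3 - <<'E'
from h import *
for n in ['top','side']:
    p=viewer.get_image(n); save(p,n+'7')
    C=cloud(p); I=p['image'].astype(int); R,G,B=I[...,0],I[...,1],I[...,2]; X,Y,Z=C[...,0],C[...,1],C[...,2]
    m=(B>R+50)&(B>G+40)&(abs(X-482)<60)&(abs(Y+200)<60)
    t=m&(Z>38)&(Z<52); P=C[t]
    if len(P)>5:
        print(n,len(P),'enc',cv2.minEnclosingCircle(P[:,:2].astype(np.float32)),'rim z',np.percentile(P[:,2],[5,50,95]),'floor z',np.nanmedian(Z[m&(Z<30)&(np.hypot(X-482,Y+200)<20)]))
    q=(abs(X-483)<50)&(abs(Y-214)<50)&(Z>40)&(Z<55)&(R>G); print('chew',q.sum(),np.nanmedian(C[q],0))
    c=p['image'][90:250,110:400] if n=='top' else p['image'][110:290,150:400]
    cv2.imwrite('pics/c7%s.png'%n,cv2.resize(c[:,:,::-1],None,fx=2.7,fy=2.7,interpolation=cv2.INTER_CUBIC))
E
```

```text
t: 15.2
ee_pos: [482.3, -198.9, 207.1]
orientation: [-2.982, -0.987, 0.0]
ft_force: [0.5, -0.0, -0.1]
width: 88.0
t: 16.2
ee_pos: [396.9, -337.6, 358.2]
orientation: [2.981, 0.987, 0.001]
ft_force: [0.6, -0.5, 0.8]
width: 88.0
t: 16.58
ee_pos: [387.7, -356.0, 357.4]
orientation: [-2.982, -0.987, -0.0]
ft_force: [-0.7, -0.7, 0.7]
width: 87.5
top 183 enc ((481.44677734375, -198.3678741455078), 30.381784439086914) rim z [39.5798419 42.7610178 46.4332506] floor z 14.042002552871308
chew 313 [483.4576513  214.11871582  44.07410467]
side 82 enc ((483.0979309082031, -197.6493682861328), 32.80613327026367) rim z [38.68414746 42.81773646 45.52005233] floor z 15.044029277331145
chew 263 [482.97851086 217.1471857   44.87826017]
```

View pics/c7side.png

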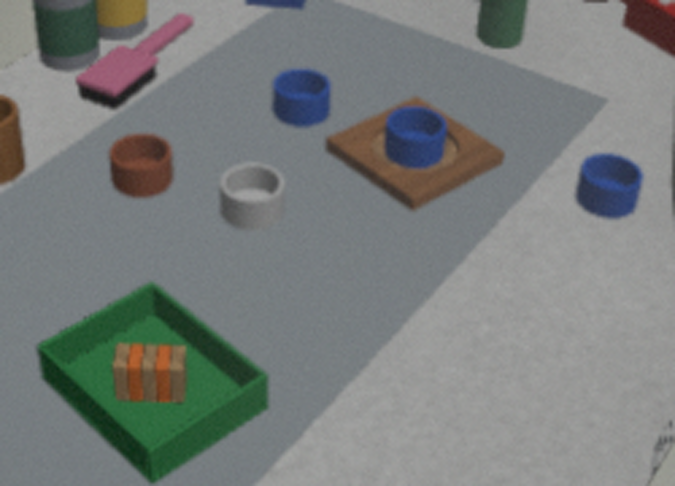

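View pics/c7top.png

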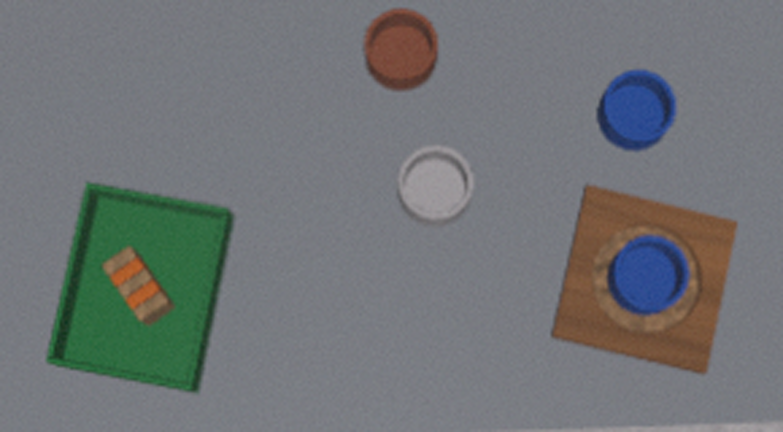

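The dish sits flat in the recess, within about 2 mm of its centre with the inner floor at about 15 mm. The chew rests in the box and the arm is clear of everything. Handing in.

```bash
python3 -c "
from workcell import ctrl
print(ctrl.close_job())"
```

```text
the job is handed in; nothing more can be done
None
```

The chew toy is in the green box and the leftmost blue dish is flat in the stand's recess. I handed the job in at about 16.7 s of the 56 s allowed; no verdict was reported.

- **Chew toy:** I gripped it across its width at 28 mm and lowered it into the box. The last pictures show it standing upright near the middle, with its top at about 45 mm, so its underside is on the box floor.
- **Blue dish:** I gripped it near the rim and lowered it until it touched the recess floor, with about 11 N at contact, before letting go. It sits about 2 mm from the centre of the stand. Its rim is at about 43 mm and its inner floor at 14–15 mm, both as expected for a dish flat on the recess floor.
- **Robot:** after the release I raised the arm and moved it aside, and the wrist force read near zero.

No check failed. The two cameras agreed to within 2–3 mm.

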